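# Bring the carafe round on the turntable and set it under the dripper

### The job

Push the wooden turntable round by its rim until the glass carafe stands straight at the front, on the robot's side, with its handle pointing out at the robot. Then take the carafe by its handle, keep it upright, and set it down gently on the wooden coaster, centred under the porcelain dripper in the steel stand, and let go. Leave the dripper seated in the stand, the grinder, canister and cup standing on the turntable, and the coffee scoop where it lies on the shelf.

Things in the scene. Friction and masses are not known exactly. Their poses are not given: they have to be found in the camera images.
- susan: Fixed foot of the turntable, a metal disc 200 mm across on the shelf, mostly hidden. Origin on the turning axis at shelf level; its axes are parallel to the world's, so the front of the turntable is its -x side (towards the robot).
- turntable (a joint): How far the round beech turntable has been turned since the start, rad, growing anticlockwise seen from above (0 at the start, wherever the carafe then is). Turns either way, more than a full turn, with light friction (about 0.5 N at the rim), and stops where it is left. Deck 330 mm across, top 32 mm and underside 14 mm above the shelf.
- notch_line (a point): Point on the deck's top, 60 mm from the axis, on the line from the axis to the middle of one of the eight finger notches cut right through the turntable's rim, 45 degrees apart (48 mm wide at the mouth, 42 mm at the floor, which lies 143 mm from the axis). This line is 22.5 degrees clockwise (seen from above) of the carafe's place, which has solid rim before it.
- carafe_center (a point): Glass carafe on the turntable, about 80 mm from the turning axis, handle outwards: 120 mm tall, belly 104 mm across (6 to 46 mm up), neck 74 mm (100 mm up), mouth 84 mm; 0.26 kg. Point on its axis, 60 mm up; z up, -x to the handle: an upright dark wood bar 14 mm wide (y), 12 deep (x), 76 high, its middle at (-80, 0, +10) mm, joined to the neck by a flat steel arm 100 mm up, lower end free.
- stand: Fixed steel pour-over stand: round base 180 mm across on feet, its top 22 mm above the shelf; two 12 mm posts at the back (75 mm towards its +x, 24 mm to either side); round top plate 116 mm across, 179 to 184 mm above the shelf, straight over the coaster, with a 60 mm hole. Open at the front and sides. Origin at shelf level below the coaster's centre; back is +x, z up.
- coaster (a point): Centre of the upper face of the round wooden coaster, 112 mm across and 8 mm thick, fixed on the stand's base plate, upper face 30 mm above the shelf; the dripper's outlet is straight above.
- dripper_center (a point): White ribbed porcelain dripper, a cone 120 mm across at the top with a side handle, loose in the hole of the stand's top plate: its outlet reaches down to 172 mm and its top up to 258 mm above the shelf. This point is on its axis, 45 mm above its outlet. 0.42 kg.
- grinder_center (a point): Steel hand grinder, 54 mm across (rubber foot 60), 175 mm tall, its lever folded flat against one side (up to 42 mm from its axis); loose on the turntable, its axis about 85 mm from the turning axis. Point on its axis, 80 mm up.
- canister_center (a point): Steel canister, 68 mm across, 120 mm tall, loose on the turntable, its axis about 85 mm from the turning axis. Point on its axis, 60 mm up.
- cup_center (a point): White porcelain cup without handle, 70 mm across, 72 mm tall, loose on the turntable, its axis about 85 mm from the turning axis. Point on its axis, 36 mm up.
- scoop: Steel coffee scoop lying on the shelf, bowl 43 mm across and 22 mm high, handle 85 mm long towards its -x. Origin under the bowl.
There are look-alikes about, which are no part of the job. Leave any blue or red look-alike of the part that bears carafe_center alone.

How it is judged:
By the outcome, as a careful person would: the job done as asked, in the order asked, and still so for the second after the job is handed in, with the robot touching nothing.
It also fails if it takes over 72 s, if anything falls off the work surface, if the arm or the gripper's body presses on something with over 40 N, if the wrist force passes 120 N, or if a joint passes its speed limit or range.

### The arm

A 6-joint arm with a two-finger parallel gripper is mounted at the origin on the work surface. World frame = base frame: x ahead of the robot, y to its left, z up, the work surface at z = 0. Lengths are in m, angles in rad, forces in N, time in s.
With the tool pointing down it reaches from about 0.25 to 0.8 m from the base axis. Payload 3.9 kg.
Tool frame: the origin (TCP) lies at the very end of the fingers, on their centre line; the grasp point (between the pads) lies 19 mm behind it; z points along the fingers, y is the line along which they close (so a half turn about z gives the same grasp; the last joint's range is limited). The gripper opens to 85 mm and grips with 20 to 120 N. Pads are 22 mm wide; open, the fingers measure 114 mm over their backs; the gripper's body (76 mm by 85 mm) begins 54 mm behind the grasp point. The pads swing forward as they close: fully open they stand 13 mm farther back than shut.
Start: joints at [1.183, 0.26, -0.138, 1.173, 0, 1.571], TCP at [0.199, 0.486, 0.231] pointing down, gripper open.
Joint ranges: [-2.78, 2.78], [-0.83, 1.72], [-1.28, 1.37], [-1.9, 2.12], [-1.57, 1.48], [-3.14, 3.14]. Speed limits (rad/s): [2.57, 2.57, 3.14, 3.14, 3.14, 3.14].

### API

Orientations are given as [roll, pitch, yaw] about the fixed x, y, z axes, in that order (R = Rz(yaw) Ry(pitch) Rx(roll)).
In Python, from workcell import bot, imaging, finder gives the robot as it stands. The module is installed in compiled form; this text tells all that it offers.
- The arm moves only by the shell command python3 -m creep 'ROWS'. ROWS is JSON, a list of rows, each an object of numbers: "dx", "dy", "dz": the shift along the world's x, y, z in mm; "ax", "ay", "az": the turn, a rotation vector about the world's x, y, z in degrees; "fingers": the closure in counts, from 0 (fully open) to 255 (shut). In form: [{"dx": .., "dy": .., "dz": .., "ax": .., "ay": .., "az": .., "fingers": ..}, ...]. A call has 1 to 10 rows; each row shifts and turns the commanded pose from where the row before left it; what a row does not reach is not made up. A row lasts 1/12 s, in which the tool goes at most 41.7 mm and 7.16 degrees, less where a joint would pass 70% of its speed; a pose out of reach is approached as far as the arm can. A call with a gripper value outside its range is refused whole. The fingers move at their own pace and stop on an object; the grip force is fixed at half the most. Time passes only in rows, so rows that do not move let the fingers close. It gives the time, the measured TCP pose, the force, the opening and the grip force at its end, in the units of the state.
- bot.observe(): the state, without advancing time (a new reading comes with each control period).
- imaging.capture(name): name is "scene" or "top" or "wrist"; returns the picture (400x640x3 uint8, red, green, blue); there is no depth.
- imaging.calibration(name): a dict with "fx", "fy", "cx", "cy" (pixels), "origin" and "attitude" of the camera in the world. Camera axes: x right, y down, z forward; pixel columns grow to the right and rows downward; lengths in m; the calibration is good to about 2 mm. A picture is of the moment at which its call begins: read the wrist's pose just before it. calibration takes no time and is no camera call; for the wrist camera it gives the pose at the moment of the call.
- bot.close_job(): hands the job in; it is judged then, once.
Trained networks look in the newest picture that a camera, given by its name, has taken for a name from the list of things; names that differ only in an ending like _2 or _b are one class to them, and where a whole thing is asked for, a point or a joint stands for the part that bears it (a point fixed in the world has none). Each returns a list of dicts, best first, with "confidence" (0 to 1); they miss things now and then, are a little off and sometimes report something else, mostly with a low value. They report only what shows in the picture. A call takes as long as a camera call. They do not tell look-alikes from the thing itself.
- finder.find_in(camera, query): "extent" ([left, top, width, height] in pixels, round what is visible of it).
The state is a dict: "t": time; "joints": joint angles; "dq": joint speeds; "joint_torque": joint torques, N m; "tcp_pos": TCP position; "eef_rot": TCP orientation; "ft_force": force on the tool from outside, world axes, zero at the start; "wrist_torque": the same for the moment, N m; "gripper_width": opening from 0.0 (shut) to 1.0 (fully open); "gripper_force": force on a finger pad.
Only numpy, scipy, OpenCV 4.12 (cv2) and the standard library are available. Lean on these libraries where they do the work, as an engineer would, in place of code of your own. Each camera call takes 0.05 s, during which the arm holds its last target. There are 200 camera calls.

## Working session

There is one attempt and no reset: what is moved stays moved. The work goes in short steps, Python scripts to look and compute and a shell command to move; the robot and the scene stay as the last step left them, time stands still between calls to the robot, and variables do not carry over. Pictures are saved under pics/ and viewed, at most 10 in all, crops included, and the job is handed in when it is done.

```bash
mkdir -p pics
cat > h.py <<'E'
from workcell import bot, imaging, finder
import numpy as np, cv2
def cal(n):
    c=imaging.calibration(n); return c
def R(c):
    a=np.array(c["attitude"],float)
    if a.shape==(3,3): return a
    from scipy.spatial.transform import Rotation as Ro
    return Ro.from_euler('xyz',a).as_matrix() if a.size==3 else Ro.from_quat(a).as_matrix()
def atz(c,u,v,z):
    d=R(c)@np.array([(u-c["cx"])/c["fx"],(v-c["cy"])/c["fy"],1]); o=np.array(c["origin"]); return o+d*(z-o[2])/d[2]
def proj(c,p):
    q=R(c).T@(np.array(p)-np.array(c["origin"])); return c["cx"]+c["fx"]*q[0]/q[2],c["cy"]+c["fy"]*q[1]/q[2]
def save(im,f,s=1):
    im=cv2.resize(im,None,fx=s,fy=s,interpolation=cv2.INTER_CUBIC); cv2.imwrite('pics/'+f,im[:,:,::-1])
E
python3 - <<'E'
from h import *
for n in("scene","top"):
    im=imaging.capture(n); save(im,n+'0.png',1.25); print(n,cal(n))
    for q in("carafe_center","turntable","stand","coaster","dripper_center","scoop","grinder_center","susan"):
        try: print(q,[(d['extent'],round(d['confidence'],2)) for d in finder.find_in(n,q)][:4])
        except Exception as e: print(q,e)
print(bot.observe())
E
```

```text
scene {'fx': 496.116631439412, 'fy': 496.116631439412, 'cx': 322.1745005913049, 'cy': 197.82558292992397, 'origin': array([ 1.38912978, -0.20807532,  1.00891834]), 'attitude': array([-2.34243062,  0.00456221,  1.37176309])}
carafe_center [([229.5, 252.3, 46.6, 74.9], 0.64), ([246.7, 149.9, 43.9, 51.5], 0.64), ([158.7, 157.0, 37.9, 54.7], 0.56)]
turntable [([181.9, 227.0, 134.3, 108.9], 0.85)]
stand [([381.8, 191.7, 73.9, 85.0], 0.82), ([190.5, 217.2, 34.3, 67.0], 0.25)]
coaster [([382.1, 192.0, 72.2, 84.2], 0.85)]
dripper_center [([403.5, 161.6, 61.6, 56.0], 0.76)]
scoop [([321.4, 176.3, 17.3, 28.7], 0.71), ([403.4, 162.1, 59.7, 56.3], 0.26)]
grinder_center [([189.6, 216.0, 37.3, 68.3], 0.66)]
susan []
top {'fx': 512.7504583800337, 'fy': 512.7504583800337, 'cx': 314.16323393942093, 'cy': 199.99969253403725, 'origin': array([ 0.27104197, -0.0632504 ,  1.42919609]), 'attitude': array([-2.9520018 ,  0.0205287 , -1.58240932])}
carafe_center [([331.3, 266.8, 54.3, 38.7], 0.92), ([436.9, 255.4, 48.0, 51.0], 0.85), ([368.3, 98.4, 41.0, 61.3], 0.56)]
turntable [([326.5, 114.9, 117.3, 119.6],
[... 302 characters left out ...]
5.6], 0.9)]
susan []
{'t': 0.9, 'joints': array([ 1.18300261e+00,  2.59964132e-01, -1.38079210e-01,  1.17273195e+00,
       -7.38136476e-06,  1.57080574e+00]), 'dq': array([ 0.00048051,  0.0014239 ,  0.00109689,  0.00145908,  0.00044909,
       -0.00175757]), 'joint_torque': array([ 6.69461883e-05, -4.05599427e+01,  2.54239494e+01,  8.13481656e-04,
       -1.38158020e-04, -2.42936338e-06]), 'tcp_pos': array([0.19852448, 0.48600374, 0.23133103]), 'eef_rot': array([3.14157162e+00, 7.38116683e-06, 2.75378952e+00]), 'ft_force': array([-0.07964221,  0.07859825,  0.51106468]), 'wrist_torque': array([ 0.05668334, -0.04025576,  0.00329154]), 'gripper_force': 0.0, 'gripper_width': 1.0028148690034673}
```

View pics/top0.png

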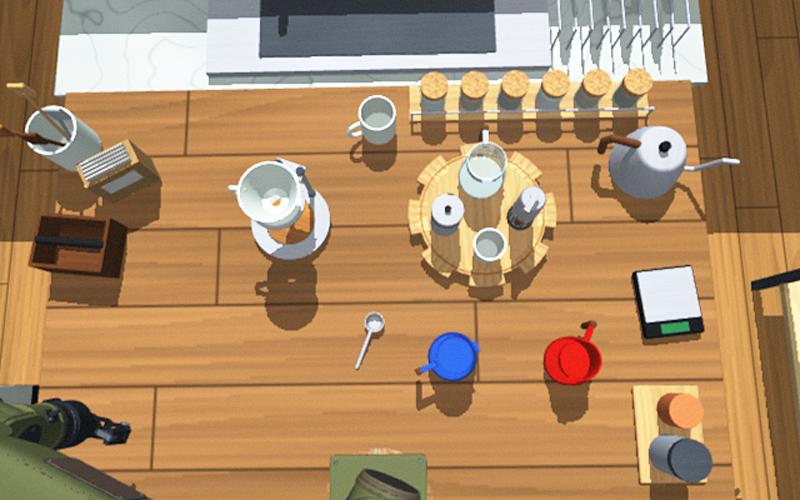

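View pics/scene0.png

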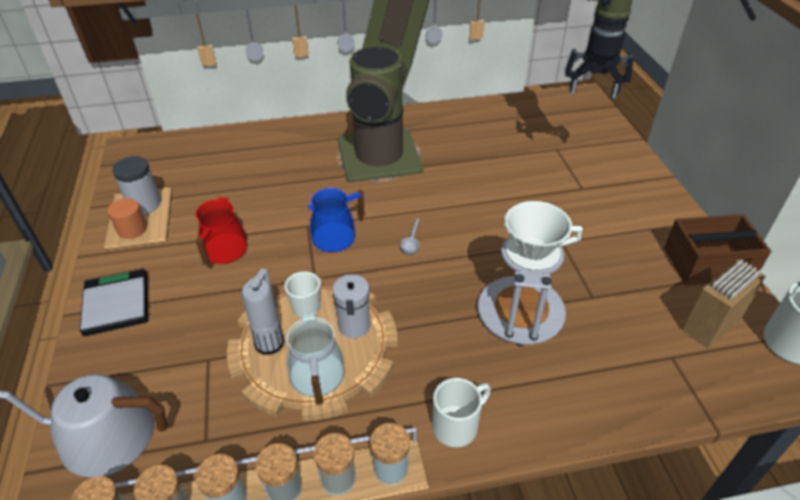

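The glass carafe on the turntable, at top px (388,133), is the target; it sits at the back with its handle pointing away. The look-alikes are the blue jug (362,285), the red jug (458,288) and the white mug (302,96). Next I fit the turntable, the items on it and the stand.

Run:
```python
from h import *
import math
im=imaging.capture("top"); c=cal("top")
# turntable: project top crop, rectify at z=0.032
S=2000; x0,y0=0.2,0.2  # rectified: row->x decreasing, col-> y decreasing
def rect(z,xc,yc,half,px):
    n=int(2*half*px); g=np.mgrid[0:n,0:n]; X=xc+half-g[0]/px; Y=yc+half-g[1]/px
    P=np.stack([X,Y,np.full_like(X,z,dtype=float)],-1)-np.array(c["origin"]); q=P@R(c)
    mu=(c["cx"]+c["fx"]*q[...,0]/q[...,2]).astype(np.float32); mv=(c["cy"]+c["fy"]*q[...,1]/q[...,2]).astype(np.float32)
    return cv2.remap(im,mu,mv,cv2.INTER_CUBIC)
t=atz(c,388,170,0.032); s=atz(c,232,176,0.022); print("tt guess",t,"stand",s)
r=rect(0.032,t[0],t[1],0.21,1400); r2=rect(0.022,s[0],s[1],0.15,1400)
cv2.imwrite('pics/rect.png',np.hstack([r,r2 if r2.shape[0]==r.shape[0] else cv2.copyMakeBorder(r2,0,r.shape[0]-r2.shape[0],0,0,0)])[:,:,::-1][:, :])
print(r.shape)
for n in("top",):
  for q in("canister_center","cup_center","grinder_center","carafe_center"):
    print(q,[(d['extent'],round(d['confidence'],2)) for d in finder.find_in(n,q)][:4])
cv2.imwrite('pics/rect.png',cv2.resize(cv2.imread('pics/rect.png'),(800,int(800*r.shape[0]/(r.shape[1]+r2.shape[1])))))
```

```text
tt guess [ 0.62178648 -0.24530263  0.032     ] stand [0.61422062 0.19424201 0.022     ]
(588, 588, 3)
canister_center [([345.0, 151.2, 29.3, 37.7], 0.82), ([196.9, 125.7, 68.6, 79.3], 0.17)]
cup_center [([380.6, 181.8, 22.4, 29.9], 0.6)]
grinder_center [([408.0, 148.8, 28.7, 35.7], 0.68)]
carafe_center [([364.4, 96.2, 45.0, 63.9], 0.94), ([437.4, 256.3, 43.6, 50.9], 0.92), ([331.6, 265.5, 51.6, 40.4], 0.61), ([378.7, 181.2, 25.2, 28.4], 0.28)]
```

View pics/rect.png

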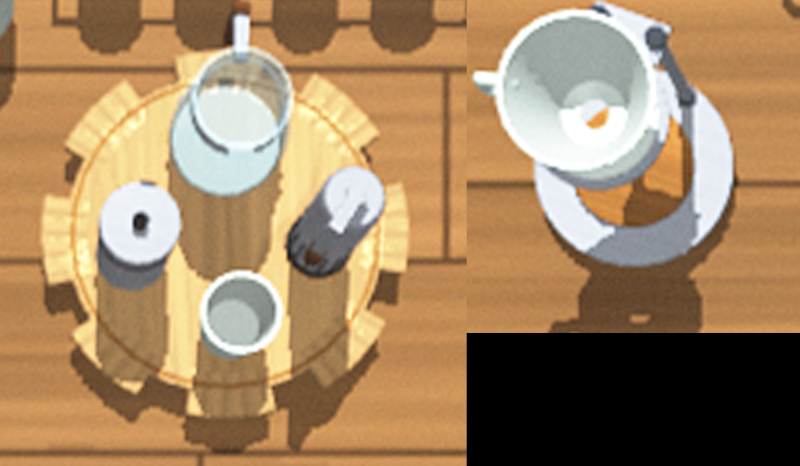

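Run:
```python
from h import *
c=cal("top"); s=cal("scene")
for n,u,v,z in [("blue mouth",361,283,.12),("blue handle tip",336,297,.1),("red mouth",458,288,.12),("red handle",471,259,.1),("scoop bowl",299,258,.02),("scoop end",287,293,.008),("canister top",359,167.5,.152),("cup top",391,194.5,.104),("grinder top",427,158,.207),("carafe mouth",389,129,.152),("handle top",389,109,.14),
 ("dripper top",216,154,.258)]:
    print(n,atz(c,u,v,z).round(3))
k=1111.
for n,(a,b) in dict(standbase=(633,181),coaster=(633,175)).items(): pass
# stand base circle in rect2: left 534,right 735,bottom 266
s0=np.array([.61422,.19424]); col=(534+735)/2-467; row=266-100
print("stand", s0[0]+.15-row/k, s0[1]+.15-col/k)
# scene view rays
for n,u,v,z in [("blue",332/1.25,200/1.25,.12),("carafe mouth",312/1.25,333/1.25,.152),("dripper top",537/1.25,225/1.25,.258),("cup top",303/1.25,285/1.25,.104),("canister top",351/1.25,288/1.25,.152),("tt centre",313/1.25,350/1.25,.032),("base ctr",522/1.25,309/1.25,.022)]:
    print("scene",n,atz(s,u,v,z).round(3))
```

```text
blue mouth [ 0.308 -0.155  0.12 ]
blue handle tip [ 0.274 -0.092  0.1  ]
red mouth [ 0.293 -0.397  0.12 ]
red handle [ 0.366 -0.44   0.1  ]
scoop bowl [0.381 0.006 0.02 ]
scoop end [0.287 0.04  0.008]
canister top [ 0.6   -0.156  0.152]
cup top [ 0.537 -0.241  0.104]
grinder top [ 0.607 -0.319  0.207]
carafe mouth [ 0.701 -0.236  0.152]
handle top [ 0.761 -0.24   0.14 ]
dripper top [0.611 0.19  0.258]
stand 0.6148050585058507 0.19347492349234924
scene blue [ 0.312 -0.156  0.12 ]
scene carafe mouth [ 0.702 -0.234  0.152]
scene dripper top [0.624 0.189 0.258]
scene cup top [ 0.541 -0.242  0.104]
scene canister top [ 0.612 -0.153  0.152]
scene tt centre [ 0.648 -0.24   0.032]
scene base ctr [0.623 0.193 0.022]
```

```bash
python3 -m creep '[{"dx":22,"dy":-27,"dz":5,"az":-4,"fingers":255},{"dx":22,"dy":-27,"dz":5,"az":-4,"fingers":255},{"dx":22,"dy":-27,"dz":5,"az":-4,"fingers":255},{"dx":22,"dy":-27,"dz":5,"az":-4,"fingers":255},{"dx":22,"dy":-27,"dz":5,"az":-4,"fingers":255},{"dx":22,"dy":-27,"dz":5,"az":-4,"fingers":255},{"dx":22,"dy":-27,"dz":5,"az":-4,"fingers":255},{"dx":22,"dy":-27,"dz":5,"az":-4,"fingers":255},{"dx":22,"dy":-27,"dz":5,"az":-4,"fingers":255},{"dx":22,"dy":-27,"dz":5,"az":-4,"fingers":255}]'; python3 -c "
from workcell import bot;print(bot.observe()['joints'])"
```

```text
[ 1.18299306e+00  2.59957886e-01 -1.38116058e-01  1.17271640e+00
 -1.49353236e-05  1.57079427e+00]invalid input at $[0]: expected keys dx, dy, dz, ax, ay, az, fingers
```

```bash
python3 -m creep '[{"dx":22,"dy":-27,"dz":5,"ax":0,"ay":0,"az":-4,"fingers":255},{"dx":22,"dy":-27,"dz":5,"ax":0,"ay":0,"az":-4,"fingers":255},{"dx":22,"dy":-27,"dz":5,"ax":0,"ay":0,"az":-4,"fingers":255},{"dx":22,"dy":-27,"dz":5,"ax":0,"ay":0,"az":-4,"fingers":255},{"dx":22,"dy":-27,"dz":5,"ax":0,"ay":0,"az":-4,"fingers":255},{"dx":22,"dy":-27,"dz":5,"ax":0,"ay":0,"az":-4,"fingers":255},{"dx":22,"dy":-27,"dz":5,"ax":0,"ay":0,"az":-4,"fingers":255},{"dx":22,"dy":-27,"dz":5,"ax":0,"ay":0,"az":-4,"fingers":255},{"dx":22,"dy":-27,"dz":5,"ax":0,"ay":0,"az":-4,"fingers":255},{"dx":22,"dy":-27,"dz":5,"ax":0,"ay":0,"az":-4,"fingers":255}]'; python3 -c "
from workcell import bot;print(bot.observe()['joints'])"
```

```text
t: 1.98
tcp_pos: [0.4193, 0.2145, 0.2818]
eef_rot: [3.141, -0.0, 2.052]
ft_force: [0.6, 0.2, 0.5]
gripper_width: -0.001
gripper_force: 0.0
[ 4.72830923e-01  1.49025419e-01 -1.50682803e-01  1.27049393e+00
  8.44968179e-05  1.56219166e+00]
```

```bash
python3 -m creep '[{"dx":20,"dy":-35,"dz":0,"ax":0,"ay":0,"az":-4.8,"fingers":255},{"dx":20,"dy":-35,"dz":0,"ax":0,"ay":0,"az":-4.8,"fingers":255},{"dx":20,"dy":-35,"dz":0,"ax":0,"ay":0,"az":-4.8,"fingers":255},{"dx":20,"dy":-35,"dz":0,"ax":0,"ay":0,"az":-4.8,"fingers":255},{"dx":27,"dy":-30,"dz":-5,"ax":0,"ay":0,"az":-4.8,"fingers":255},{"dx":32,"dy":-25,"dz":-10,"ax":0,"ay":0,"az":-4.8,"fingers":255},{"dx":32,"dy":-20,"dz":-10,"ax":0,"ay":0,"az":-4.8,"fingers":255},{"dx":32,"dy":-20,"dz":-10,"ax":0,"ay":0,"az":-4.8,"fingers":255},{"dx":32,"dy":-20,"dz":-10,"ax":0,"ay":0,"az":-4.8,"fingers":255},{"dx":32,"dy":-19,"dz":-17,"ax":0,"ay":0,"az":-4.8,"fingers":255}]';  python3 -m creep '[{"dx":0,"dy":0,"dz":-10,"ax":-4.7,"ay":1.75,"az":0,"fingers":255},{"dx":0,"dy":0,"dz":-10,"ax":-4.7,"ay":1.75,"az":0,"fingers":255},{"dx":0,"dy":0,"dz":-10,"ax":-4.7,"ay":1.75,"az":0,"fingers":255},{"dx":0,"dy":0,"dz":0,"ax":0,"ay":0,"az":0,"fingers":255}]'
python3 - <<'E'
from h import *
print(bot.observe()['joints'])
c=cal("wrist"); im=imaging.capture("wrist")
C=np.array([.62,-.238])
for k in range(8):
    a=np.radians(2+22.5+45*k)
    for r in(.143,.165):
        p=proj(c,[C[0]+r*np.cos(a),C[1]+r*np.sin(a),.032])
        if 0<p[0]<640 and 0<p[1]<400: cv2.circle(im,(int(p[0]),int(p[1])),4,(255,0,255),-1)
save(im,"w1.png")
E
```

```text
t: 2.82
tcp_pos: [0.6876, -0.0595, 0.2201]
eef_rot: [3.139, -0.001, 1.213]
ft_force: [0.7, 0.7, 1.1]
gripper_width: 0.001
gripper_force: 0.0
t: 3.15
tcp_pos: [0.6849, -0.0548, 0.1847]
eef_rot: [-3.134, 0.265, 1.224]
ft_force: [0.1, 0.8, -1.5]
gripper_width: -0.001
gripper_force: 0.0
[ 0.03246458  0.64882378  0.34903006  1.37890184 -0.24278642  1.964689  ]
```

View pics/w1.png

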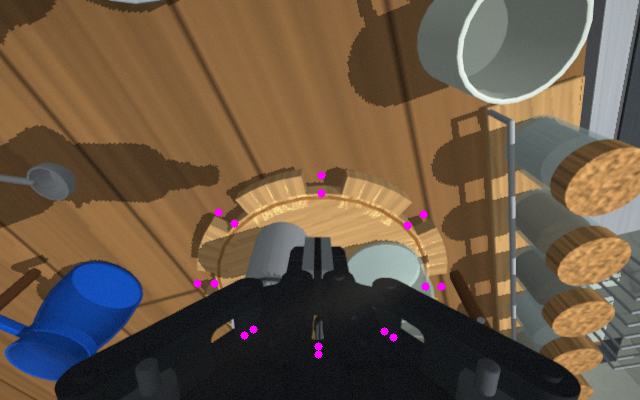

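```bash
python3 -m creep '[{"dx":-4,"dy":-16,"dz":0,"ax":0,"ay":0,"az":0,"fingers":255},{"dx":-4,"dy":-15,"dz":0,"ax":0,"ay":0,"az":0,"fingers":255},{"dx":0,"dy":0,"dz":-20,"ax":0,"ay":0,"az":0,"fingers":255},{"dx":0,"dy":0,"dz":-20,"ax":0,"ay":0,"az":0,"fingers":255},{"dx":0,"dy":0,"dz":-20,"ax":0,"ay":0,"az":0,"fingers":255},{"dx":0,"dy":0,"dz":-20,"ax":0,"ay":0,"az":0,"fingers":255},{"dx":0,"dy":0,"dz":-20,"ax":0,"ay":0,"az":0,"fingers":255},{"dx":0,"dy":0,"dz":0,"ax":0,"ay":0,"az":0,"fingers":255},{"dx":0,"dy":0,"dz":0,"ax":0,"ay":0,"az":0,"fingers":255}]'
python3 - <<'E'
from h import *
c=cal("top"); im=imaging.capture("top"); 
print("mug rim ctr",atz(c,302,96,.09), "row of px: rim left/right",atz(c,287,96,.09),atz(c,316,96,.09))
p=proj(c,bot.observe()['tcp_pos']);print(p,bot.observe()['tcp_pos'])
save(im[60:260,290:490],"t2.png",3)
E
```

```text
t: 3.95
tcp_pos: [0.6761, -0.0912, 0.09]
eef_rot: [-3.14, 0.263, 1.216]
ft_force: [0.1, -0.5, -0.1]
gripper_width: -0.005
gripper_force: 0.0
mug rim ctr [ 0.82213404 -0.00846158  0.09      ] row of px: rim left/right [0.82296771 0.03312558 0.09      ] [ 0.82135691 -0.04722851  0.09      ]
(np.float64(332.7026006415372), np.float64(145.66955250363986)) [ 0.67733083 -0.09076478  0.09116621]
```

View pics/t2.png

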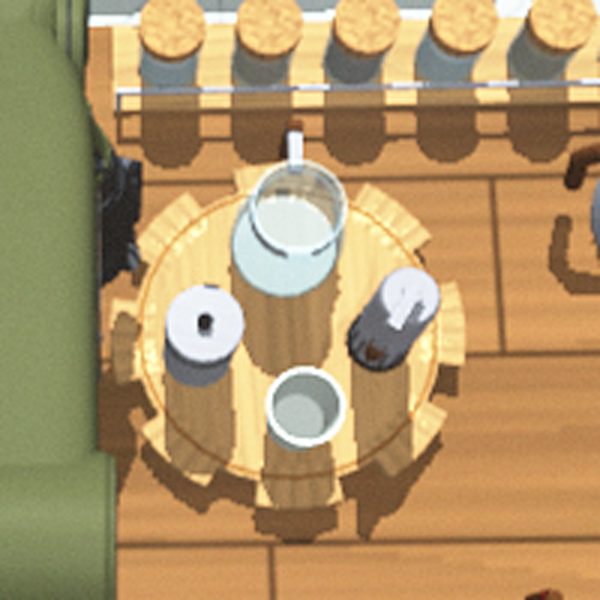

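The gripper is over the gap between the carafe and the canister, at t2 px (115,215), and the mug is far off (x≈0.82). I'll lower into the notch.

```bash
python3 -m creep '[{"dx":0,"dy":3,"dz":-15,"ax":0,"ay":0,"az":0,"fingers":255},{"dx":0,"dy":0,"dz":-15,"ax":0,"ay":0,"az":0,"fingers":255},{"dx":0,"dy":0,"dz":-15,"ax":0,"ay":0,"az":0,"fingers":255},{"dx":0,"dy":0,"dz":-12,"ax":0,"ay":0,"az":0,"fingers":255},{"dx":0,"dy":0,"dz":-12,"ax":0,"ay":0,"az":0,"fingers":255},{"dx":0,"dy":0,"dz":0,"ax":0,"ay":0,"az":0,"fingers":255},{"dx":0,"dy":0,"dz":0,"ax":0,"ay":0,"az":0,"fingers":255}]'
python3 - <<'E'
from h import *
print(bot.observe()['tcp_pos'],bot.observe()['joints'])
C=np.array([.62,-.238]);p=np.array(bot.observe()['tcp_pos'])[:2]-C
print(np.hypot(*p),np.degrees(np.arctan2(p[1],p[0])))
# rows for arc in steps of 5 deg from start phi
r=.160
for a in range(70,250,10):
    f=np.radians([a,a+5,a+10]); q=np.c_[np.cos(f),np.sin(f)]*r*1000; print(a,np.diff(q,axis=0).round(1).tolist())
E
```

```text
t: 4.58
tcp_pos: [0.6772, -0.0862, 0.0204]
eef_rot: [-3.14, 0.263, 1.218]
ft_force: [0.4, -0.5, -0.5]
gripper_width: -0.002
gripper_force: 0.0
[ 0.67723699 -0.08617066  0.02041554] [-0.01161128  0.72740366  0.05882383  0.99334906 -0.24688698  1.92357376]
0.1622597337710476 69.3444393035079
70 [[-13.3, 4.2], [-13.6, 3.0]]
80 [[-13.8, 1.8], [-13.9, 0.6]]
90 [[-13.9, -0.6], [-13.8, -1.8]]
100 [[-13.6, -3.0], [-13.3, -4.2]]
110 [[-12.9, -5.3], [-12.4, -6.4]]
120 [[-11.8, -7.5], [-11.1, -8.5]]
130 [[-10.3, -9.4], [-9.4, -10.3]]
140 [[-8.5, -11.1], [-7.5, -11.8]]
150 [[-6.4, -12.4], [-5.3, -12.9]]
160 [[-4.2, -13.3], [-3.0, -13.6]]
170 [[-1.8, -13.8], [-0.6, -13.9]]
180 [[0.6, -13.9], [1.8, -13.8]]
190 [[3.0, -13.6], [4.2, -13.3]]
200 [[5.3, -12.9], [6.4, -12.4]]
210 [[7.5, -11.8], [8.5, -11.1]]
220 [[9.4, -10.3], [10.3, -9.4]]
230 [[11.1, -8.5], [11.8, -7.5]]
240 [[12.4, -6.4], [12.9, -5.3]]
```

```bash
python3 -m creep '[{"dx":-6.6,"dy":2.2,"dz":0,"ax":0,"ay":0,"az":2.5,"fingers":255},{"dx":-6.7,"dy":1.9,"dz":0,"ax":0,"ay":0,"az":2.5,"fingers":255},{"dx":-6.8,"dy":1.6,"dz":0,"ax":0,"ay":0,"az":2.5,"fingers":255},{"dx":-6.8,"dy":1.3,"dz":0,"ax":0,"ay":0,"az":2.5,"fingers":255},{"dx":-10.4,"dy":1.4,"dz":0,"ax":0,"ay":0,"az":3.75,"fingers":255},{"dx":-13.9,"dy":0.9,"dz":0,"ax":0,"ay":0,"az":5,"fingers":255},{"dx":-13.9,"dy":-0.3,"dz":0,"ax":0,"ay":0,"az":5,"fingers":255},{"dx":-13.8,"dy":-1.5,"dz":0,"ax":0,"ay":0,"az":5,"fingers":255},{"dx":-13.7,"dy":-2.7,"dz":0,"ax":0,"ay":0,"az":5,"fingers":255},{"dx":-13.4,"dy":-3.9,"dz":0,"ax":0,"ay":0,"az":5,"fingers":255}]'
python3 - <<'E'
from h import *
C=np.array([.62,-.238]);p=np.array(bot.observe()['tcp_pos'])[:2]-C
print(np.hypot(*p),np.degrees(np.arctan2(p[1],p[0])),bot.observe()['joints'])
E
```

```text
t: 5.42
tcp_pos: [0.5724, -0.0846, 0.022]
eef_rot: [3.139, 0.263, 1.899]
ft_force: [1.2, 0.6, 0.3]
gripper_width: -0.001
gripper_force: 0.3
0.16065431116673787 107.23988928471356 [-0.01069536  0.46575937 -0.46487988  0.5484977  -0.24732309  1.22047631]
```

```bash
python3 -m creep '[{"dx":-13,"dy":-5.1,"dz":0,"ax":0,"ay":0,"az":5,"fingers":255},{"dx":-12.5,"dy":-6.2,"dz":0,"ax":0,"ay":0,"az":5,"fingers":255},{"dx":-11.9,"dy":-7.3,"dz":0,"ax":0,"ay":0,"az":5,"fingers":255},{"dx":-11.2,"dy":-8.3,"dz":0,"ax":0,"ay":0,"az":5,"fingers":255},{"dx":-10.5,"dy":-9.2,"dz":0,"ax":0,"ay":0,"az":5,"fingers":255},{"dx":-9.6,"dy":-10.1,"dz":0,"ax":0,"ay":0,"az":5,"fingers":255},{"dx":-8.7,"dy":-10.9,"dz":0,"ax":0,"ay":0,"az":5,"fingers":255},{"dx":-7.7,"dy":-11.6,"dz":0,"ax":0,"ay":0,"az":5,"fingers":255},{"dx":-6.7,"dy":-12.3,"dz":0,"ax":0,"ay":0,"az":5,"fingers":255},{"dx":-5.6,"dy":-12.8,"dz":0,"ax":0,"ay":0,"az":5,"fingers":255}]'
python3 - <<'E'
from h import *
C=np.array([.62,-.238]);p=np.array(bot.observe()['tcp_pos'])[:2]-C
print(np.hypot(*p),np.degrees(np.arctan2(p[1],p[0])),bot.observe()['joints'])
for m in np.arange(161.4,250,5): print(m,(-13.96*np.sin(np.radians(m))).round(1),(13.96*np.cos(np.radians(m))).round(1))
E
```

```text
t: 6.25
tcp_pos: [0.4743, -0.1793, 0.0218]
eef_rot: [-3.141, 0.265, 2.772]
ft_force: [0.1, 0.2, 0.3]
gripper_width: 0.003
gripper_force: 0.3
0.15707674470356364 158.0596081472878 [-0.35920118  0.2862827  -0.80617461  0.21341137 -0.00354773  0.01011493]
161.4 -4.5 -13.2
166.4 -3.3 -13.6
171.4 -2.1 -13.8
176.4 -0.9 -13.9
181.4 0.3 -14.0
186.4 1.6 -13.9
191.4 2.8 -13.7
196.4 3.9 -13.4
201.4 5.1 -13.0
206.4 6.2 -12.5
211.4 7.3 -11.9
216.4 8.3 -11.2
221.4 9.2 -10.5
226.4 10.1 -9.6
231.4 10.9 -8.7
236.4 11.6 -7.7
241.4 12.3 -6.7
246.4 12.8 -5.6
```

```bash
python3 -m creep '[{"dx":-5.5,"dy":-13.2,"dz":0,"ax":0,"ay":0,"az":5,"fingers":255},{"dx":-4.3,"dy":-13.6,"dz":0,"ax":0,"ay":0,"az":5,"fingers":255},{"dx":-2.1,"dy":-13.8,"dz":0,"ax":0,"ay":0,"az":5,"fingers":255},{"dx":-0.9,"dy":-13.9,"dz":0,"ax":0,"ay":0,"az":5,"fingers":255},{"dx":0.3,"dy":-14,"dz":0,"ax":0,"ay":0,"az":5,"fingers":255},{"dx":1.6,"dy":-13.9,"dz":0,"ax":0,"ay":0,"az":5,"fingers":255},{"dx":2.8,"dy":-13.7,"dz":0,"ax":0,"ay":0,"az":5,"fingers":255},{"dx":3.9,"dy":-13.4,"dz":0,"ax":0,"ay":0,"az":5,"fingers":255},{"dx":5.1,"dy":-13,"dz":0,"ax":0,"ay":0,"az":5,"fingers":255},{"dx":6.2,"dy":-12.5,"dz":0,"ax":0,"ay":0,"az":5,"fingers":255}]'
python3 - <<'E'
from h import *
im=imaging.capture("scene")
C=np.array([.62,-.238]);p=np.array(bot.observe()['tcp_pos'])[:2]-C
print(np.hypot(*p),np.degrees(np.arctan2(p[1],p[0])),bot.observe()['joints'])
save(im[120:380,120:380],"s3.png",2.3)
E
```

```text
t: 7.08
tcp_pos: [0.4813, -0.3153, 0.0217]
eef_rot: [-3.139, 0.263, -2.64]
ft_force: [-0.8, 1.4, 0.3]
gripper_width: -0.0
gripper_force: 0.3
0.1581049141194538 -149.0285723553111 [-0.71692475  0.46287966 -0.46972022  0.53782261  0.24451362 -1.20841301]
```

View pics/s3.png

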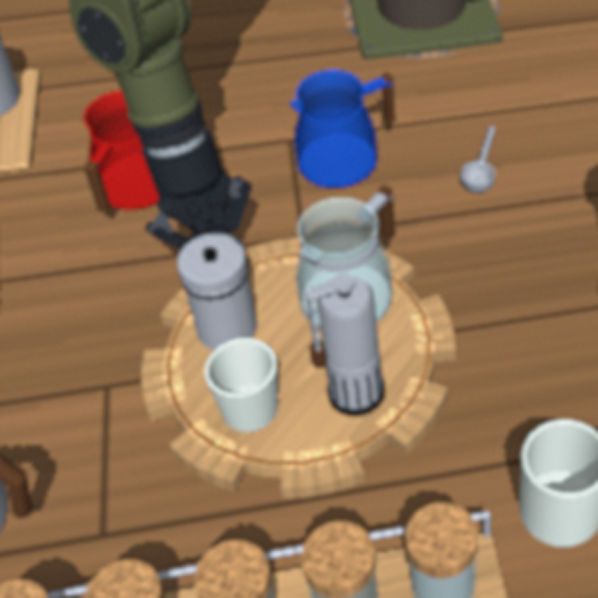

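```bash
python3 -m creep '[{"dx":7.3,"dy":-11.9,"dz":0,"ax":0,"ay":0,"az":5,"fingers":255},{"dx":8.3,"dy":-11.2,"dz":0,"ax":0,"ay":0,"az":5,"fingers":255},{"dx":9.2,"dy":-10.5,"dz":0,"ax":0,"ay":0,"az":5,"fingers":255},{"dx":10.1,"dy":-9.6,"dz":0,"ax":0,"ay":0,"az":5,"fingers":255},{"dx":10.9,"dy":-8.7,"dz":0,"ax":0,"ay":0,"az":5,"fingers":255},{"dx":9,"dy":-6,"dz":0,"ax":0,"ay":0,"az":4,"fingers":255},{"dx":3,"dy":-2,"dz":0,"ax":0,"ay":0,"az":1,"fingers":255},{"dx":0,"dy":0,"dz":0,"ax":0,"ay":0,"az":0,"fingers":255}]'
cat >> h.py <<'E'
def rim(n="top",C0=(.62,-.238)):
    """fit the deck: 8-fold tooth phase from bright-wood rim sampling at r=.154, printing carafe estimates"""
    im=imaging.capture(n); c=cal(n); return im,c
def rectify(im,c,z,xc,yc,half,px):
    n=int(2*half*px); g=np.mgrid[0:n,0:n]; X=xc+half-g[0]/px; Y=yc+half-g[1]/px
    q=(np.stack([X,Y,np.full(X.shape,z)],-1)-np.array(c["origin"]))@R(c)
    return cv2.remap(im,(c["cx"]+c["fx"]*q[...,0]/q[...,2]).astype(np.float32),(c["cy"]+c["fy"]*q[...,1]/q[...,2]).astype(np.float32),cv2.INTER_CUBIC)
E
python3 - <<'E'
from h import *
C=np.array([.62,-.238]);p=np.array(bot.observe()['tcp_pos'])[:2]-C
print(np.hypot(*p),np.degrees(np.arctan2(p[1],p[0]))%360,bot.observe()['joints'][5],bot.observe()['ft_force'])
ims=[]
for n in("top","scene"):
    im=imaging.capture(n);r=rectify(im,cal(n),.032,.62,-.238,.2,1000)
    for k in range(8):
        a=np.radians(45*k); x,y=.62+.165*np.cos(a),-.238+.165*np.sin(a)
        cv2.circle(r,(int((-.238+.2-y)*1000),int((.62+.2-x)*1000)),2,(255,0,255),-1)
    ims.append(r)
save(np.hstack(ims),"r4.png")
E
```

```text
t: 7.8
tcp_pos: [0.5404, -0.3746, 0.021]
eef_rot: [-3.138, 0.262, -2.121]
ft_force: [0.2, 0.5, -0.1]
gripper_width: -0.005
gripper_force: 0.0
0.15808432325598615 239.7569313847423 -1.7570478920550645 [ 0.16394042  0.47843216 -0.09996092]
```

View pics/r4.png

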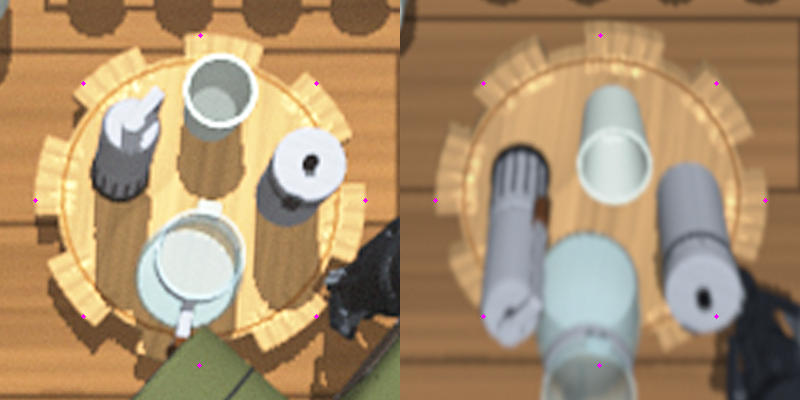

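```bash
cat >> h.py <<'E'
def phase(lo=-60,hi=140,n="top",C=(.62,-.238)):
    im=imaging.capture(n); c=cal(n); best=[]
    th=np.arange(lo,hi,.5); v=[]
    for t in th:
        s=0
        for r in(.150,.155,.160):
            u,w=proj(c,[C[0]+r*np.cos(np.radians(t)),C[1]+r*np.sin(np.radians(t)),.032]); s+=float(im[int(round(w)),int(round(u))].astype(float).sum())
        v.append(s)
    v=np.array(v); v=(v-v.mean())/v.std()
    sc=[]
    for ph in np.arange(-22.5,22.5,.5):
        d=np.abs((th-ph+22.5)%45-22.5); m=np.where(d<14,1.,-1.); m[(d>13)&(d<15)]=0; m=m-m.mean(); sc.append((m*v).sum()/np.linalg.norm(m)/np.linalg.norm(v))
    i=int(np.argmax(sc)); return np.arange(-22.5,22.5,.5)[i],sc[i]
E
python3 -c "
from h import *
print(phase(),phase(20,150),phase(-80,60))"
python3 -m creep '[{"dx":7.3,"dy":-4.1,"dz":0,"ax":0,"ay":0,"az":3,"fingers":255},{"dx":7.5,"dy":-3.7,"dz":0,"ax":0,"ay":0,"az":3,"fingers":255},{"dx":7.7,"dy":-3.3,"dz":0,"ax":0,"ay":0,"az":3,"fingers":255},{"dx":0,"dy":0,"dz":0,"ax":0,"ay":0,"az":0,"fingers":255}]'
python3 -c "
from h import *
print(phase(),phase(20,150),phase(-80,60))"
```

```text
(np.float64(-8.5), np.float64(0.9186755874176799)) (np.float64(-9.0), np.float64(0.9336847111319485)) (np.float64(-8.5), np.float64(0.9043978903502613))
t: 8.38
tcp_pos: [0.5625, -0.3851, 0.0204]
eef_rot: [-3.139, 0.262, -1.962]
ft_force: [0.5, -1.2, 0.8]
gripper_width: -0.0
gripper_force: 0.0
(np.float64(-1.0), np.float64(0.9157148439151103)) (np.float64(0.0), np.float64(0.9101462193305769)) (np.float64(1.5), np.float64(0.8005286923123185))
```

```bash
python3 -m creep '[{"dx":-5,"dy":1,"dz":0,"ax":0,"ay":0,"az":0,"fingers":255},{"dx":-1,"dy":-3,"dz":15,"ax":0,"ay":0,"az":0,"fingers":255},{"dx":-3,"dy":-8,"dz":33,"ax":0,"ay":0,"az":0,"fingers":255},{"dx":-3,"dy":-8,"dz":35,"ax":0,"ay":0,"az":0,"fingers":255},{"dx":-3,"dy":-8,"dz":35,"ax":0,"ay":0,"az":0,"fingers":255},{"dx":-3,"dy":-8,"dz":35,"ax":0,"ay":0,"az":0,"fingers":255},{"dx":-10,"dy":0,"dz":35,"ax":-3.5,"ay":1.35,"az":0,"fingers":255},{"dx":-10,"dy":0,"dz":30,"ax":-3.5,"ay":1.35,"az":0,"fingers":255},{"dx":-10,"dy":0,"dz":20,"ax":-3.5,"ay":1.35,"az":0,"fingers":255},{"dx":-10,"dy":0,"dz":0,"ax":-3.5,"ay":1.35,"az":0,"fingers":255}]'
python3 -m creep '[{"dx":-5,"dy":16,"dz":0,"ax":0,"ay":0,"az":-6.8,"fingers":255},{"dx":-10,"dy":16,"dz":0,"ax":0,"ay":0,"az":-6.8,"fingers":0},{"dx":-10,"dy":16,"dz":0,"ax":0,"ay":0,"az":-6.8,"fingers":0},{"dx":-10,"dy":16,"dz":0,"ax":0,"ay":0,"az":-6.8,"fingers":0},{"dx":-10,"dy":16,"dz":0,"ax":0,"ay":0,"az":-6.8,"fingers":0},{"dx":-10,"dy":16,"dz":0,"ax":0,"ay":0,"az":-6.8,"fingers":0},{"dx":-10,"dy":16,"dz":0,"ax":0,"ay":0,"az":-6.8,"fingers":0},{"dx":-10,"dy":16,"dz":0,"ax":0,"ay":0,"az":-6.8,"fingers":0},{"dx":-10,"dy":16,"dz":0,"ax":0,"ay":0,"az":-6.8,"fingers":0},{"dx":-10,"dy":16,"dz":0,"ax":0,"ay":0,"az":-6.8,"fingers":0}]'
python3 - <<'E'
from h import *
print(bot.observe()['joints'])
im=imaging.capture("scene"); save(im[120:380,120:380],"s5.png",2.3)
print([(d['extent'],d['confidence']) for d in finder.find_in("scene","carafe_center")], phase())
E
```

```text
t: 9.37
tcp_pos: [0.5039, -0.4205, 0.2647]
eef_rot: [-3.125, -0.005, -1.964]
ft_force: [0.6, -0.7, 0.3]
gripper_width: -0.001
gripper_force: 0.0
t: 10.2
tcp_pos: [0.4065, -0.2575, 0.2581]
eef_rot: [-3.135, 0.0, 3.127]
ft_force: [0.7, 0.0, 0.4]
gripper_width: 1.002
gripper_force: 0.0
[-0.56100791  0.17126757 -0.18481243  1.21084022 -0.00560573 -0.5465693 ]
[([226.3, 196.9, 44.7, 65.2], 0.91), ([158.7, 158.8, 39.6, 49.9], 0.86), ([246.0, 149.5, 47.4, 52.0], 0.81)] (np.float64(-2.0), np.float64(0.9217242208013442))
```

View pics/s5.png

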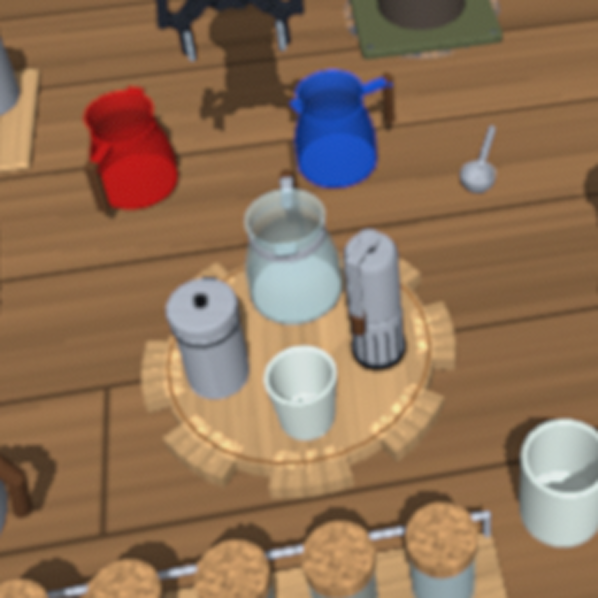

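Run:
```python
from h import *
s=cal("scene"); a=atz(s,244.8,215.7,.152); b=atz(s,245.2,200.4,.132); print(a,b)
for C in((.62,-.238),(.618,-.238),(.622,-.238),(.62,-.241),(.62,-.235)): print(C,phase(-150,150,C=C),phase(-150,150,"scene",C=C))
```

```text
[ 0.54754838 -0.23103955  0.152     ] [ 0.47455562 -0.22587954  0.132     ]
(0.62, -0.238) (np.float64(-2.0), np.float64(0.5129431174976475)) (np.float64(-1.5), np.float64(0.7489196886505037))
(0.618, -0.238) (np.float64(-2.5), np.float64(0.4773725708742325)) (np.float64(-1.0), np.float64(0.6977628298187515))
(0.622, -0.238) (np.float64(-1.5), np.float64(0.5275878995959173)) (np.float64(-1.5), np.float64(0.7764623769473905))
(0.62, -0.241) (np.float64(-1.5), np.float64(0.5187223296600363)) (np.float64(-1.0), np.float64(0.7793293347283945))
(0.62, -0.235) (np.float64(-2.5), np.float64(0.46224848784362615)) (np.float64(-1.5), np.float64(0.683881671310177))
```

Run:
```python
from h import *
import h
for n,lo,hi in(("top",-60,140),("scene",-100,100)):
    im=imaging.capture(n); imaging0=h.imaging
    class I:  # reuse one picture
        capture=staticmethod(lambda _:im); calibration=staticmethod(imaging0.calibration)
    h.imaging=I
    L=[]
    for x in np.arange(.612,.6285,.002):
        for y in np.arange(-.246,-.2295,.002):
            p=h.phase(lo,hi,n,(x,y)); L.append((p[1],p[0],round(x,3),round(y,3)))
    h.imaging=imaging0
    L.sort(reverse=True); print(n,[tuple(map(float,l)) for l in L[:8]])
```

```text
top [(0.9305897550812491, -2.0, 0.622, -0.236), (0.9270440827838169, -1.5, 0.622, -0.238), (0.9254030950069498, -2.5, 0.62, -0.236), (0.9209935339290535, -1.0, 0.624, -0.24), (0.9209127608674634, -1.0, 0.624, -0.238), (0.9207510307854182, -2.0, 0.62, -0.238), (0.9189335521932455, -1.5, 0.624, -0.236), (0.9168930082722933, -1.5, 0.622, -0.24)]
scene [(0.9381692930393427, -1.5, 0.624, -0.24), (0.9380122522064976, -2.0, 0.624, -0.238), (0.9377737841132007, -1.5, 0.626, -0.24), (0.936416785803399, -2.5, 0.624, -0.236), (0.9359761765953621, -2.0, 0.626, -0.238), (0.9300861746695698, -2.5, 0.626, -0.236), (0.9295823319624658, -1.0, 0.624, -0.242), (0.9290358899122714, -1.0, 0.626, -0.242)]
```

```bash
python3 -m creep '[{"dx":16,"dy":17,"dz":0,"ax":0,"ay":0,"az":-6.8,"fingers":255},{"dx":16,"dy":17,"dz":0,"ax":0,"ay":0,"az":-6.8,"fingers":255},{"dx":16,"dy":17,"dz":0,"ax":0,"ay":0,"az":-6.8,"fingers":255},{"dx":16,"dy":17,"dz":0,"ax":0,"ay":0,"az":-6.8,"fingers":255},{"dx":16,"dy":17,"dz":0,"ax":0,"ay":0,"az":-6.8,"fingers":255},{"dx":16,"dy":17,"dz":0,"ax":0,"ay":0,"az":-6.8,"fingers":255},{"dx":16,"dy":17,"dz":0,"ax":0,"ay":0,"az":-6.8,"fingers":255},{"dx":16,"dy":17,"dz":0,"ax":0,"ay":0,"az":-6.8,"fingers":255},{"dx":16,"dy":17,"dz":0,"ax":0,"ay":0,"az":-6.8,"fingers":255},{"dx":16,"dy":17,"dz":0,"ax":0,"ay":0,"az":-6.8,"fingers":255}]'
python3 -m creep '[{"dx":0,"dy":0,"dz":0,"ax":-4.7,"ay":-1.7,"az":0,"fingers":255},{"dx":0,"dy":0,"dz":0,"ax":-4.7,"ay":-1.7,"az":0,"fingers":255},{"dx":0,"dy":0,"dz":-10,"ax":-4.7,"ay":-1.7,"az":0,"fingers":255},{"dx":0,"dy":0,"dz":-35,"ax":0,"ay":0,"az":0,"fingers":255},{"dx":0,"dy":0,"dz":-35,"ax":0,"ay":0,"az":0,"fingers":255},{"dx":0,"dy":0,"dz":-35,"ax":0,"ay":0,"az":0,"fingers":255},{"dx":0,"dy":0,"dz":-30,"ax":0,"ay":0,"az":0,"fingers":255},{"dx":0,"dy":0,"dz":0,"ax":0,"ay":0,"az":0,"fingers":255},{"dx":0,"dy":0,"dz":0,"ax":0,"ay":0,"az":0,"fingers":255}]'
```

```text
t: 11.78
tcp_pos: [0.5692, -0.0878, 0.2582]
eef_rot: [-3.134, 0.001, 1.942]
ft_force: [-0.6, 0.7, -0.4]
gripper_width: -0.0
gripper_force: 0.0
t: 12.53
tcp_pos: [0.5668, -0.0888, 0.112]
eef_rot: [-3.122, 0.261, 1.95]
ft_force: [0.2, -0.4, 0.2]
gripper_width: -0.001
gripper_force: 0.0
```

```bash
python3 -m creep '[{"dx":-0.5,"dy":2,"dz":-20,"ax":0,"ay":0,"az":0,"fingers":255},{"dx":0,"dy":0,"dz":-20,"ax":0,"ay":0,"az":0,"fingers":255},{"dx":0,"dy":0,"dz":-20,"ax":0,"ay":0,"az":0,"fingers":255},{"dx":0,"dy":0,"dz":-15,"ax":0,"ay":0,"az":0,"fingers":255},{"dx":0,"dy":0,"dz":-15,"ax":0,"ay":0,"az":0,"fingers":255},{"dx":0,"dy":0,"dz":0,"ax":0,"ay":0,"az":0,"fingers":255},{"dx":-7,"dy":-3,"dz":0,"ax":0,"ay":0,"az":0,"fingers":255},{"dx":-5,"dy":-2,"dz":0,"ax":0,"ay":0,"az":2,"fingers":255},{"dx":-3,"dy":-1.2,"dz":0,"ax":0,"ay":0,"az":2,"fingers":255},{"dx":0,"dy":0,"dz":0,"ax":0,"ay":0,"az":0,"fingers":255}]'
python3 -c "
from h import *
for C in((.622,-.238),(.624,-.239)): print(phase(-60,80,C=C),phase(-100,100,'scene',C=C))"
```

```text
t: 13.37
tcp_pos: [0.5534, -0.0937, 0.0258]
eef_rot: [-3.129, 0.264, 2.018]
ft_force: [-0.5, -0.3, 0.9]
gripper_width: -0.005
gripper_force: 0.5
(np.float64(-1.5), np.float64(0.9585445610826356)) (np.float64(-2.0), np.float64(0.9245256294379962))
(np.float64(-1.0), np.float64(0.9595226729143335)) (np.float64(-1.5), np.float64(0.9363489147372673))
```

```bash
python3 -m creep '[{"dx":-3.8,"dy":-1.9,"dz":-2,"ax":0,"ay":0,"az":1.5,"fingers":255},{"dx":-3.8,"dy":-1.9,"dz":-2,"ax":0,"ay":0,"az":1.5,"fingers":255},{"dx":0,"dy":0,"dz":0,"ax":0,"ay":0,"az":0,"fingers":255},{"dx":0,"dy":0,"dz":0,"ax":0,"ay":0,"az":0,"fingers":255}]'
python3 -c "
from h import *
for C in((.622,-.238),(.624,-.239)): print(phase(-60,80,C=C),phase(-100,100,'scene',C=C))"
```

```text
t: 13.9
tcp_pos: [0.5453, -0.0968, 0.0195]
eef_rot: [-3.127, 0.262, 2.07]
ft_force: [0.7, 0.5, -0.1]
gripper_width: 0.007
gripper_force: 0.0
(np.float64(4.0), np.float64(0.9006030063830116)) (np.float64(4.0), np.float64(0.9260985992079612))
(np.float64(4.5), np.float64(0.9134770607114879)) (np.float64(4.0), np.float64(0.9346455773390182))
```

Run:
```python
from h import *
ims=[]
for n in("scene","top"):
    im=imaging.capture(n);c=cal(n)
    r=rectify(im,c,.132,.52,-.238,.1,3000)
    cv2.line(r,(300,0),(300,600),(255,0,255),1); ims.append(cv2.resize(r,(400,400)))
save(np.hstack(ims),"h6.png")
```

```text
(no output)
```

View pics/h6.png

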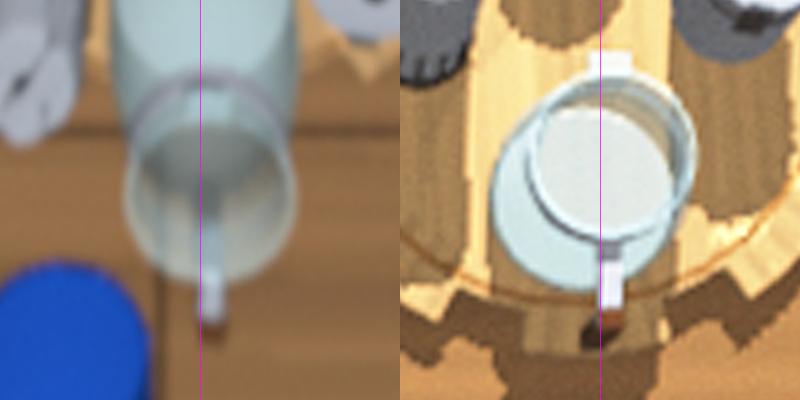

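```bash
python3 -m creep '[{"dx":4,"dy":2,"dz":0,"ax":0,"ay":0,"az":-1.5,"fingers":255},{"dx":4,"dy":1.8,"dz":0,"ax":0,"ay":0,"az":-1.5,"fingers":255},{"dx":3,"dy":1.3,"dz":0,"ax":0,"ay":0,"az":-1,"fingers":255},{"dx":2,"dy":0.8,"dz":0,"ax":0,"ay":0,"az":-1,"fingers":255},{"dx":0,"dy":0,"dz":0,"ax":0,"ay":0,"az":0,"fingers":255},{"dx":0,"dy":0,"dz":0,"ax":0,"ay":0,"az":0,"fingers":255}]'
python3 -c "
from h import *
for C in((.622,-.238),(.624,-.239)): print(phase(-60,80,C=C),phase(-100,100,'scene',C=C))"
```

```text
t: 14.7
tcp_pos: [0.5583, -0.0908, 0.0192]
eef_rot: [-3.126, 0.262, 1.984]
ft_force: [-0.2, 0.4, -0.1]
gripper_width: 0.002
gripper_force: 0.0
(np.float64(4.0), np.float64(0.9021346223155682)) (np.float64(3.5), np.float64(0.9240697975898865))
(np.float64(4.0), np.float64(0.9137881457054114)) (np.float64(3.5), np.float64(0.9362672392169811))
```

```bash
python3 -m creep '[{"dx":1.5,"dy":0.7,"dz":0,"ax":0,"ay":0,"az":-0.5,"fingers":255},{"dx":1.5,"dy":0.7,"dz":0,"ax":0,"ay":0,"az":-0.5,"fingers":255},{"dx":1.5,"dy":0.7,"dz":0,"ax":0,"ay":0,"az":-0.5,"fingers":255},{"dx":0,"dy":0,"dz":0,"ax":0,"ay":0,"az":0,"fingers":255}]'
python3 -c "
from h import *
for C in((.622,-.238),): print(phase(-60,80,C=C),phase(-100,100,'scene',C=C))"
python3 -m creep '[{"dx":1.5,"dy":0.6,"dz":0,"ax":0,"ay":0,"az":-0.5,"fingers":255},{"dx":1.5,"dy":0.6,"dz":0,"ax":0,"ay":0,"az":-0.5,"fingers":255},{"dx":0,"dy":0,"dz":0,"ax":0,"ay":0,"az":0,"fingers":255},{"dx":0,"dy":0,"dz":0,"ax":0,"ay":0,"az":0,"fingers":255}]'
python3 -c "
from h import *
for C in((.622,-.238),): print(phase(-60,80,C=C),phase(-100,100,'scene',C=C))"
```

```text
t: 15.23
tcp_pos: [0.5635, -0.0886, 0.0194]
eef_rot: [-3.127, 0.263, 1.957]
ft_force: [-0.1, -0.6, -0.3]
gripper_width: 0.0
gripper_force: 0.0
(np.float64(2.0), np.float64(0.9289640791714183)) (np.float64(2.0), np.float64(0.9270565352270239))
t: 15.67
tcp_pos: [0.5662, -0.0875, 0.0194]
eef_rot: [-3.127, 0.262, 1.94]
ft_force: [-0.6, 0.4, -0.4]
gripper_width: 0.006
gripper_force: 0.0
(np.float64(1.0), np.float64(0.9423681610650737)) (np.float64(0.5), np.float64(0.9264866576211095))
```

```bash
python3 -m creep '[{"dx":-4,"dy":-1.5,"dz":0,"ax":0,"ay":0,"az":0,"fingers":255},{"dx":-2,"dy":3,"dz":15,"ax":0,"ay":0,"az":0,"fingers":255},{"dx":-3,"dy":8,"dz":33,"ax":0,"ay":0,"az":0,"fingers":255},{"dx":-3,"dy":8,"dz":35,"ax":0,"ay":0,"az":0,"fingers":255},{"dx":-3,"dy":8,"dz":35,"ax":0,"ay":0,"az":0,"fingers":255},{"dx":-3,"dy":8,"dz":35,"ax":0,"ay":0,"az":0,"fingers":255},{"dx":-10,"dy":0,"dz":35,"ax":3.5,"ay":1.35,"az":0,"fingers":255},{"dx":-10,"dy":0,"dz":30,"ax":3.5,"ay":1.35,"az":0,"fingers":255},{"dx":-20,"dy":-10,"dz":10,"ax":3.5,"ay":1.35,"az":0,"fingers":255},{"dx":-20,"dy":-10,"dz":0,"ax":3.5,"ay":1.35,"az":0,"fingers":255}]'
python3 -m creep '[{"dx":-10,"dy":-18,"dz":0,"ax":0,"ay":0,"az":6.9,"fingers":0},{"dx":-10,"dy":-18,"dz":0,"ax":0,"ay":0,"az":6.9,"fingers":0},{"dx":-10,"dy":-18,"dz":0,"ax":0,"ay":0,"az":6.9,"fingers":0},{"dx":-10,"dy":-18,"dz":0,"ax":0,"ay":0,"az":6.9,"fingers":0},{"dx":-10,"dy":-18,"dz":0,"ax":0,"ay":0,"az":6.9,"fingers":0},{"dx":-10,"dy":-18,"dz":0,"ax":0,"ay":0,"az":6.9,"fingers":0},{"dx":-10,"dy":-18,"dz":0,"ax":0,"ay":0,"az":6.9,"fingers":0},{"dx":-10,"dy":-18,"dz":0,"ax":0,"ay":0,"az":6.9,"fingers":0},{"dx":-5,"dy":-18,"dz":0,"ax":0,"ay":0,"az":6.9,"fingers":0},{"dx":0,"dy":-18,"dz":0,"ax":0,"ay":0,"az":6.9,"fingers":0}]'
python3 -c "
from h import *
print(bot.observe()['joints'])
for C in((.622,-.238),): print(phase(-60,130,C=C),phase(-100,100,'scene',C=C))"
```

```text
t: 16.6
tcp_pos: [0.4897, -0.0741, 0.2516]
eef_rot: [-3.135, 0.002, 1.942]
ft_force: [-0.1, -0.5, -1.1]
gripper_width: -0.001
gripper_force: 0.0
t: 17.43
tcp_pos: [0.401, -0.2546, 0.2474]
eef_rot: [-3.127, -0.0, -3.134]
ft_force: [0.1, -0.2, -0.8]
gripper_width: 1.005
gripper_force: 0.0
[-0.55721218  0.16182305 -0.2247695   1.17666825 -0.01264708 -0.56502659]
(np.float64(1.0), np.float64(0.9217850623275357)) (np.float64(0.5), np.float64(0.9261874822351033))
```

Run:
```python
from h import *
from scipy.spatial.transform import Rotation as Ro
o=bot.observe(); T=Ro.from_euler('xyz',o['eef_rot']).as_matrix(); c=cal("wrist")
print("cam in tool",T.T@(np.array(c["origin"])-o['tcp_pos']), "axis",T.T@R(c)[:,2])
im=imaging.capture("wrist")
print([(d['extent'],d['confidence']) for d in finder.find_in("wrist","carafe_center")])
print(proj(c,[.542,-.237,.152]),proj(c,[.462,-.235,.14]))
save(rectify(im,c,.14,.52,-.238,.1,3000),"w7.png",0.7)
```

```text
cam in tool [ 0.07142783  0.0007103  -0.1422747 ] axis [-2.81692393e-01 -4.41030949e-04  9.59504664e-01]
[([92.2, 8.9, 145.5, 149.9], 0.9), ([292.0, 226.6, 86.7, 116.0], 0.83), ([357.7, 37.2, 158.9, 103.3], 0.71)]
(np.float64(337.22521925871644), np.float64(335.7131293698137)) (np.float64(340.30238717713996), np.float64(257.880277715178))
```

Run:
```python
from h import *
im=imaging.capture("wrist"); c=cal("wrist")
hsv=cv2.cvtColor(im,cv2.COLOR_RGB2HSV); sub=im[215:275,300:380]
for v in range(222,300,6): print(v,[ "%d,%d,%d"%tuple(im[v,u]) for u in range(316,366,4)])
```

```text
222 ['113,91,58', '110,87,58', '120,95,62', '114,88,58', '107,85,55', '113,90,60', '119,94,62', '115,91,60', '106,85,54', '121,97,62', '118,94,63', '83,59,36', '81,58,31']
228 ['114,91,61', '108,87,59', '123,99,67', '116,92,61', '46,27,14', '44,31,16', '44,25,13', '114,91,59', '112,90,60', '120,96,62', '110,89,58', '80,57,33', '80,57,36']
234 ['118,92,60', '108,85,55', '109,82,52', '102,74,43', '46,28,14', '45,32,13', '48,33,24', '117,93,60', '123,98,63', '124,98,65', '110,86,56', '92,74,48', '94,76,51']
240 ['117,93,59', '107,85,55', '113,97,70', '108,96,75', '48,34,18', '50,35,23', '45,25,17', '99,77,52', '122,97,63', '130,100,64', '107,79,47', '93,63,35', '91,63,34']
246 ['150,167,162', '160,183,180', '161,185,181', '164,185,181', '46,28,17', '52,35,20', '45,29,17', '63,60,52', '133,145,134', '104,101,85', '123,97,64', '116,94,62', '125,98,65']
252 ['167,186,184', '162,183,180', '162,185,180', '165,186,181', '61,40,23', '81,54,32', '75,49,28', '76,49,34', '165,185,182', '164,181,180', '152,173,168', '105,103,89', '126,102,68']
258 ['166,187,184', '164,186,184', '164,184,182', '164
[... 605 characters left out ...]
162,166', '197,202,208', '185,192,198', '163,187,182', '168,186,184', '166,185,182', '166,185,181', '161,182,178', '163,182,178']
282 ['167,187,186', '168,188,186', '167,189,186', '169,188,186', '99,101,102', '102,106,107', '100,104,106', '164,183,180', '167,189,184', '168,187,184', '165,183,178', '165,184,180', '153,171,167']
288 ['106,113,115', '80,83,86', '82,84,84', '85,89,90', '98,102,104', '106,108,113', '102,105,106', '82,87,90', '85,87,89', '109,117,116', '162,180,177', '160,180,175', '112,115,107']
294 ['85,86,88', '100,105,106', '136,149,147', '160,180,175', '161,180,175', '159,179,173', '160,178,174', '146,163,162', '118,126,125', '94,95,97', '88,88,89', '89,92,92', '108,111,103']
```

```bash
python3 -m creep '[{"dx":0,"dy":4,"dz":0,"ax":0,"ay":-6.5,"az":0,"fingers":0},{"dx":0,"dy":4,"dz":0,"ax":0,"ay":-6.5,"az":0,"fingers":0},{"dx":0,"dy":4,"dz":0,"ax":0,"ay":-6.5,"az":0,"fingers":0},{"dx":2,"dy":4,"dz":-20,"ax":0,"ay":-6.5,"az":0,"fingers":0},{"dx":3,"dy":4,"dz":-25,"ax":0,"ay":-7,"az":0,"fingers":0},{"dx":6,"dy":0.5,"dz":-25,"ax":0,"ay":-7,"az":0,"fingers":0},{"dx":10,"dy":0,"dz":-29,"ax":0,"ay":0,"az":0,"fingers":0},{"dx":0,"dy":0,"dz":0,"ax":0,"ay":0,"az":0,"fingers":0},{"dx":0,"dy":0,"dz":0,"ax":0,"ay":0,"az":0,"fingers":0}]'
python3 - <<'E'
from h import *
from scipy.spatial.transform import Rotation as Ro
o=bot.observe(); print(o['joints'],Ro.from_euler('xyz',o['eef_rot']).as_matrix().round(3))
im=imaging.capture("wrist"); c=cal("wrist")
p=proj(c,[.461,-.234,.102]); print(p,proj(c,[.461,-.234,.14]),proj(c,[.461,-.234,.064]))
for v in range(int(p[1])-30,int(p[1])+31,12): print(v,[int(im[v,u].sum()) for u in range(int(p[0])-45,int(p[0])+46,3)])
E
```

```text
t: 18.43
tcp_pos: [0.4222, -0.2336, 0.156]
eef_rot: [-3.132, 0.644, 3.141]
ft_force: [0.7, -0.4, 0.1]
gripper_width: 0.997
gripper_force: 0.0
[-0.7864847  -0.03114947 -0.93815672  0.16858877  0.43107812 -0.67171291] [[-0.799  0.007  0.601]
 [ 0.001  1.    -0.01 ]
 [-0.601 -0.008 -0.799]]
(np.float64(318.95111371574956), np.float64(207.73988044474268)) (np.float64(318.52511340165495), np.float64(253.00668640013296)) (np.float64(319.2976644622906), np.float64(170.91538788371773))
177 [272, 271, 279, 259, 266, 270, 309, 337, 334, 374, 435, 502, 108, 130, 123, 117, 127, 110, 444, 347, 338, 336, 307, 278, 275, 277, 260, 256, 276, 258, 256]
189 [294, 328, 525, 523, 522, 529, 535, 536, 522, 527, 527, 540, 101, 120, 120, 117, 121, 114, 532, 537, 531, 540, 532, 531, 530, 527, 510, 316, 289, 258, 332]
201 [490, 525, 516, 527, 520, 523, 521, 523, 528, 530, 524, 526, 118, 125, 117, 126, 133, 116, 537, 533, 529, 531, 528, 530, 523, 519, 518, 518, 500, 394, 423]
213 [347, 370, 555, 533, 524, 512, 524, 523, 530, 527, 532, 495, 124, 111, 123, 123, 120, 99, 532, 531, 532, 532, 532, 529, 523, 521, 544, 416, 349, 376, 297]
225 [314, 368, 366, 379, 383, 384, 387, 399, 401, 480, 518, 485, 121, 130, 118, 122, 129, 113, 530, 513, 446, 409, 406, 397, 391, 373, 379, 363, 350, 303, 313]
237 [323, 326, 383, 381, 393, 391, 386, 399, 405, 410, 398, 262, 121, 129, 127, 118, 125, 113, 371, 388, 411, 405, 397, 397, 381, 375, 365, 366, 285, 275, 225]
```

```bash
python3 -m creep '[{"dx":8,"dy":0,"dz":-14,"ax":0,"ay":-3,"az":0,"fingers":0},{"dx":11,"dy":0,"dz":-14,"ax":0,"ay":0,"az":0,"fingers":0},{"dx":11,"dy":0,"dz":-14,"ax":0,"ay":0,"az":0,"fingers":0},{"dx":11,"dy":0,"dz":-14,"ax":0,"ay":0,"az":0,"fingers":0},{"dx":10,"dy":0,"dz":-12,"ax":0,"ay":0,"az":0,"fingers":0},{"dx":0,"dy":0,"dz":0,"ax":0,"ay":0,"az":0,"fingers":0},{"dx":0,"dy":0,"dz":0,"ax":0,"ay":0,"az":0,"fingers":0}]'
python3 - <<'E'
from h import *
im=imaging.capture("wrist"); c=cal("wrist")
p=proj(c,[.461,-.234,.09]); print(p)
for v in range(int(p[1])-30,int(p[1])+41,15): print(v,[int(im[v,u].sum()) for u in range(int(p[0])-75,int(p[0])+76,5)])
E
```

```text
t: 19.07
tcp_pos: [0.476, -0.236, 0.0908]
eef_rot: [-3.126, 0.701, -3.138]
ft_force: [-0.0, 0.1, 0.8]
gripper_width: 1.0
gripper_force: 0.0
(np.float64(319.85804407798986), np.float64(239.5773121832775))
209 [489, 486, 264, 316, 521, 536, 525, 526, 530, 538, 531, 535, 535, 123, 137, 124, 115, 128, 540, 530, 542, 541, 537, 528, 531, 517, 319, 261, 440, 278, 261]
224 [267, 261, 312, 421, 519, 522, 529, 527, 530, 534, 535, 528, 529, 133, 138, 126, 132, 133, 536, 536, 545, 537, 530, 532, 529, 528, 502, 399, 287, 270, 269]
239 [253, 265, 329, 324, 383, 388, 422, 565, 572, 569, 545, 535, 511, 132, 133, 133, 124, 137, 457, 539, 560, 580, 579, 522, 397, 378, 351, 334, 275, 267, 261]
254 [339, 340, 335, 326, 339, 389, 402, 406, 413, 418, 421, 421, 365, 134, 135, 135, 130, 123, 315, 424, 425, 414, 400, 399, 380, 336, 300, 283, 215, 95, 88]
269 [321, 351, 321, 342, 346, 357, 402, 411, 412, 410, 385, 388, 223, 136, 140, 127, 124, 133, 249, 378, 373, 405, 405, 390, 390, 326, 330, 301, 343, 307, 341]
```

```bash
python3 -m creep '[{"dx":0,"dy":0,"dz":0,"ax":0,"ay":0,"az":0,"fingers":150},{"dx":0,"dy":0,"dz":0,"ax":0,"ay":0,"az":0,"fingers":180},{"dx":0,"dy":0,"dz":0,"ax":0,"ay":0,"az":0,"fingers":200},{"dx":0,"dy":0,"dz":0,"ax":0,"ay":0,"az":0,"fingers":220},{"dx":0,"dy":0,"dz":0,"ax":0,"ay":0,"az":0,"fingers":255},{"dx":0,"dy":0,"dz":0,"ax":0,"ay":0,"az":0,"fingers":255},{"dx":0,"dy":0,"dz":0,"ax":0,"ay":0,"az":0,"fingers":255},{"dx":0,"dy":0,"dz":0,"ax":0,"ay":0,"az":0,"fingers":255}]'
python3 -c "
from h import *
for C in((.622,-.238),): print(phase(-60,80,C=C),phase(-100,100,'scene',C=C))"
```

```text
t: 19.78
tcp_pos: [0.4742, -0.2354, 0.0897]
eef_rot: [-3.127, 0.701, -3.141]
ft_force: [-3.6, -0.2, 4.2]
gripper_width: 0.155
gripper_force: 58.6
(np.float64(1.0), np.float64(0.9441407700995922)) (np.float64(0.5), np.float64(0.9265732800716068))
```

```bash
python3 -m creep '[{"dx":0,"dy":0,"dz":3,"ax":0,"ay":0,"az":0,"fingers":255},{"dx":0,"dy":0,"dz":6,"ax":0,"ay":0,"az":0,"fingers":255},{"dx":0,"dy":0,"dz":10,"ax":0,"ay":0,"az":0,"fingers":255},{"dx":0,"dy":0,"dz":14,"ax":0,"ay":0,"az":0,"fingers":255},{"dx":0,"dy":0,"dz":16,"ax":0,"ay":0,"az":0,"fingers":255},{"dx":0,"dy":0,"dz":16,"ax":0,"ay":0,"az":0,"fingers":255},{"dx":0,"dy":0,"dz":12,"ax":0,"ay":0,"az":0,"fingers":255},{"dx":0,"dy":0,"dz":6,"ax":0,"ay":0,"az":0,"fingers":255},{"dx":0,"dy":0,"dz":2,"ax":0,"ay":0,"az":0,"fingers":255},{"dx":0,"dy":0,"dz":0,"ax":0,"ay":0,"az":0,"fingers":255}]'
python3 -m creep '[{"dx":-4,"dy":0,"dz":0,"ax":0,"ay":0,"az":0,"fingers":255},{"dx":-8,"dy":0,"dz":0,"ax":0,"ay":0,"az":0,"fingers":255},{"dx":-14,"dy":0,"dz":0,"ax":0,"ay":0,"az":0,"fingers":255},{"dx":-18,"dy":0,"dz":0,"ax":0,"ay":0,"az":0,"fingers":255},{"dx":-16,"dy":0,"dz":0,"ax":0,"ay":0,"az":0,"fingers":255},{"dx":-12,"dy":5,"dz":0,"ax":0,"ay":0,"az":0,"fingers":255},{"dx":-8,"dy":10,"dz":0,"ax":0,"ay":0,"az":0,"fingers":255},{"dx":-4,"dy":16,"dz":0,"ax":0,"ay":0,"az":0,"fingers":255},{"dx":0,"dy":22,"dz":0,"ax":0,"ay":0,"az":0,"fingers":255},{"dx":0,"dy":28,"dz":0,"ax":0,"ay":0,"az":0,"fingers":255}]'
python3 -c "
from h import *
o=bot.observe();print(o['joints'],o['wrist_torque'])"
```

```text
t: 20.72
tcp_pos: [0.4738, -0.2354, 0.1743]
eef_rot: [-3.127, 0.699, -3.141]
ft_force: [0.4, -0.4, -2.8]
gripper_width: 0.155
gripper_force: 58.4
t: 21.55
tcp_pos: [0.3892, -0.1548, 0.174]
eef_rot: [-3.128, 0.699, 3.138]
ft_force: [0.3, -0.2, -2.5]
gripper_width: 0.158
gripper_force: 58.5
[-0.68551545 -0.23157417 -1.08350619  0.1322678   0.40604409 -0.55275843] [0.08313159 1.03997556 0.06462873]
```

```bash
python3 -m creep '[{"dx":0,"dy":30,"dz":0,"ax":0,"ay":0,"az":0,"fingers":255},{"dx":2,"dy":30,"dz":0,"ax":0,"ay":0,"az":0,"fingers":255},{"dx":4,"dy":30,"dz":0,"ax":0,"ay":0,"az":0,"fingers":255},{"dx":6,"dy":30,"dz":0,"ax":0,"ay":0,"az":0,"fingers":255},{"dx":6,"dy":30,"dz":0,"ax":0,"ay":0,"az":0,"fingers":255},{"dx":4,"dy":30,"dz":0,"ax":0,"ay":0,"az":0,"fingers":255},{"dx":2,"dy":30,"dz":0,"ax":0,"ay":0,"az":0,"fingers":255},{"dx":0,"dy":30,"dz":0,"ax":0,"ay":0,"az":0,"fingers":255},{"dx":0,"dy":28,"dz":0,"ax":0,"ay":0,"az":0,"fingers":255},{"dx":0,"dy":24,"dz":0,"ax":0,"ay":0,"az":0,"fingers":255}]'
python3 -m creep '[{"dx":0,"dy":20,"dz":0,"ax":0,"ay":0,"az":0,"fingers":255},{"dx":0,"dy":15,"dz":-4,"ax":0,"ay":0,"az":0,"fingers":255},{"dx":0,"dy":10,"dz":-8,"ax":0,"ay":0,"az":0,"fingers":255},{"dx":0,"dy":5,"dz":-12,"ax":0,"ay":0,"az":0,"fingers":255},{"dx":0,"dy":0,"dz":-14,"ax":0,"ay":0,"az":0,"fingers":255},{"dx":0,"dy":0,"dz":-14,"ax":0,"ay":0,"az":0,"fingers":255},{"dx":0,"dy":0,"dz":-10,"ax":0,"ay":0,"az":0,"fingers":255},{"dx":0,"dy":0,"dz":-6,"ax":0,"ay":0,"az":0,"fingers":255},{"dx":0,"dy":0,"dz":0,"ax":0,"ay":0,"az":0,"fingers":255},{"dx":0,"dy":0,"dz":0,"ax":0,"ay":0,"az":0,"fingers":255}]'
python3 - <<'E'
from h import *
o=bot.observe();print(o['joints'],o['wrist_torque'],o['tcp_pos'],o['eef_rot'])
for n in("scene","top"):
    imaging.capture(n); print([(d['extent'],round(d['confidence'],2)) for d in finder.find_in(n,"carafe_center")]); 
t=o['tcp_pos']; g=np.array([t[0]+.068,t[1],t[2]-.0577+.12])
print("predicted mouth ctr px",proj(cal("scene"),g),proj(cal("top"),g))
E
```

```text
t: 22.38
tcp_pos: [0.4123, 0.1385, 0.1735]
eef_rot: [-3.128, 0.698, -3.138]
ft_force: [1.4, -0.4, -3.2]
gripper_width: 0.155
gripper_force: 58.6
t: 23.22
tcp_pos: [0.4129, 0.1857, 0.1053]
eef_rot: [-3.126, 0.697, -3.14]
ft_force: [0.8, 0.3, -2.2]
gripper_width: 0.155
gripper_force: 58.5
[ 0.74279579  0.01995495 -1.14644728 -0.13909061 -0.46079012  0.61595633] [-0.00296755  1.11459672 -0.03510974] [0.41286653 0.1856884  0.10530615] [-3.12609633  0.69705895 -3.13964992]
[([245.5, 150.6, 46.8, 52.7], 0.93), ([379.5, 159.4, 34.2, 56.3], 0.79), ([159.3, 156.1, 40.4, 55.9], 0.61)]
[([208.5, 194.6, 46.1, 53.0], 0.96), ([333.2, 266.2, 49.7, 37.4], 0.83), ([436.2, 255.4, 45.5, 53.4], 0.79)]
predicted mouth ctr px (np.float64(403.66523708901445), np.float64(169.6169491549815)) (np.float64(224.06368022013604), np.float64(214.17604232625908))
```

Run:
```python
from h import *
o=bot.observe(); t=o['tcp_pos']; zb=t[2]-.0577; P=[]
for n in("top","scene"):
    im=imaging.capture(n);c=cal(n)
    a=rectify(im,c,zb+.12,t[0]+.05,t[1],.1,2000); 
    cv2.line(a,(200,0),(200,399),(255,0,255),1); cv2.circle(a,(200,200-36),84,(255,0,255),1)
    im0=cv2.resize(cv2.imread(f'pics/{n}0.png')[:,:,::-1],(640,400)); b=rectify(im0,c,.022,.617,.192,.11,1819)
    cv2.circle(b,(200,200),int(.09*1819),(255,0,255),1)
    P.append(np.hstack([a[:400,:400],b[:400,:400]]))
    # base circle fit: gray pixels outline
    e=cv2.Canny(cv2.cvtColor(b,cv2.COLOR_RGB2GRAY),40,100)
    h=cv2.HoughCircles(cv2.cvtColor(rectify(im0,c,.022,.617,.192,.11,1819),cv2.COLOR_RGB2GRAY),cv2.HOUGH_GRADIENT,1,10,param1=80,param2=15,minRadius=155,maxRadius=172)
    if h is not None: print(n,"base",[(round(.617+.11-v/1819,4),round(.192+.11-u/1819,4),r/1819) for u,v,r in h[0][:3]])
    h=cv2.HoughCircles(cv2.cvtColor(rectify(im,c,zb+.12,t[0]+.05,t[1],.1,2000),cv2.COLOR_RGB2GRAY),cv2.HOUGH_GRADIENT,1,10,param1=80,param2=15,minRadius=74,maxRadius=90)
    if h is not None: print(n,"mouth rel TCP",[(round(.05+.1-v/2000,4),round(.1-u/2000,4),r/2000) for u,v,r in h[0][:3]])
save(np.vstack(P),"f8.png",0.75)
```

```text
top base [(np.float32(0.6151), np.float32(0.194), np.float32(0.08993953)), (np.float32(0.6157), np.float32(0.1995), np.float32(0.0942276)), (np.float32(0.608), np.float32(0.1929), np.float32(0.091808684))]
top mouth rel TCP [(np.float32(0.0658), np.float32(-0.0017), np.float32(0.041950002)), (np.float32(0.0488), np.float32(-0.0227), np.float32(0.043599997)), (np.float32(0.0608), np.float32(-0.0047), np.float32(0.03975))]
scene base [(np.float32(0.6179), np.float32(0.1934), np.float32(0.09037933)), (np.float32(0.6179), np.float32(0.1989), np.float32(0.0942276))]
```

View pics/f8.png

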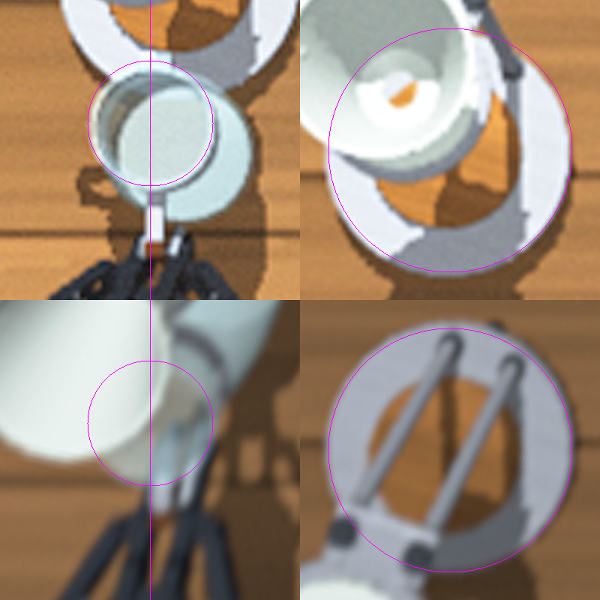

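```bash
python3 -m creep '[{"dx":0,"dy":4.5,"dz":-4,"ax":0,"ay":0,"az":0,"fingers":255},{"dx":4,"dy":5,"dz":-3,"ax":0,"ay":0,"az":0,"fingers":255},{"dx":8,"dy":0,"dz":0,"ax":0,"ay":0,"az":0,"fingers":255},{"dx":14,"dy":0,"dz":0,"ax":0,"ay":0,"az":0,"fingers":255},{"dx":18,"dy":0,"dz":0,"ax":0,"ay":0,"az":0,"fingers":255},{"dx":20,"dy":0,"dz":0,"ax":0,"ay":0,"az":0,"fingers":255},{"dx":20,"dy":0,"dz":0,"ax":0,"ay":0,"az":0,"fingers":255},{"dx":18,"dy":0,"dz":0,"ax":0,"ay":0,"az":0,"fingers":255},{"dx":14,"dy":0,"dz":0,"ax":0,"ay":0,"az":0,"fingers":255},{"dx":10,"dy":0,"dz":0,"ax":0,"ay":0,"az":0,"fingers":255}]'
python3 -m creep '[{"dx":6,"dy":0,"dz":0,"ax":0,"ay":0,"az":0,"fingers":255},{"dx":4.5,"dy":0,"dz":0,"ax":0,"ay":0,"az":0,"fingers":255},{"dx":0,"dy":0,"dz":0,"ax":0,"ay":0,"az":0,"fingers":255},{"dx":0,"dy":0,"dz":0,"ax":0,"ay":0,"az":0,"fingers":255}]'
python3 -c "
from h import *
o=bot.observe();print(o['tcp_pos'],o['joints'],o['ft_force'])"
```

```text
t: 24.35
tcp_pos: [0.542, 0.1958, 0.0994]
eef_rot: [-3.127, 0.7, 3.141]
ft_force: [-0.2, 0.5, -3.0]
gripper_width: 0.15
gripper_force: 58.6
t: 24.68
tcp_pos: [0.5496, 0.1955, 0.0988]
eef_rot: [-3.126, 0.699, -3.14]
ft_force: [-0.3, 0.0, -2.1]
gripper_width: 0.159
gripper_force: 58.6
[0.5496379  0.19552495 0.0988478 ] [ 0.52733183  0.2112073  -0.95259642 -0.21460133 -0.34258764  0.42028948] [-0.31035335  0.02241893 -2.14173217]
```

```bash
python3 -m creep '[{"dx":0,"dy":0,"dz":-3,"ax":0,"ay":0,"az":0,"fingers":255},{"dx":0,"dy":0,"dz":-3,"ax":0,"ay":0,"az":0,"fingers":255},{"dx":0,"dy":0,"dz":-2,"ax":0,"ay":0,"az":0,"fingers":255},{"dx":0,"dy":0,"dz":0,"ax":0,"ay":0,"az":0,"fingers":255},{"dx":0,"dy":0,"dz":0,"ax":0,"ay":0,"az":0,"fingers":255}]'
python3 -m creep '[{"dx":0,"dy":0,"dz":-1,"ax":0,"ay":0,"az":0,"fingers":255},{"dx":0,"dy":0,"dz":0,"ax":0,"ay":0,"az":0,"fingers":255}]'
python3 -m creep '[{"dx":0,"dy":0,"dz":-1,"ax":0,"ay":0,"az":0,"fingers":255},{"dx":0,"dy":0,"dz":0,"ax":0,"ay":0,"az":0,"fingers":255}]'
```

```text
t: 25.1
tcp_pos: [0.5499, 0.1957, 0.0909]
eef_rot: [-3.126, 0.699, -3.14]
ft_force: [0.7, 0.3, -2.3]
gripper_width: 0.149
gripper_force: 58.6
t: 25.27
tcp_pos: [0.5504, 0.1958, 0.0903]
eef_rot: [-3.127, 0.7, -3.141]
ft_force: [1.5, 0.2, -2.0]
gripper_width: 0.148
gripper_force: 58.6
t: 25.43
tcp_pos: [0.5503, 0.1957, 0.0892]
eef_rot: [-3.127, 0.7, -3.141]
ft_force: [-0.5, 0.5, -2.2]
gripper_width: 0.153
gripper_force: 58.6
```

```bash
for i in 1 2; do python3 -m creep '[{"dx":0,"dy":0,"dz":-0.7,"ax":0,"ay":0,"az":0,"fingers":255},{"dx":0,"dy":0,"dz":0,"ax":0,"ay":0,"az":0,"fingers":255}]' | grep -E "tcp|ft"; done
```

```text
tcp_pos: [0.5503, 0.1957, 0.0885]
ft_force: [-0.4, 0.4, -2.9]
tcp_pos: [0.5506, 0.1958, 0.0882]
ft_force: [-0.9, -0.8, -1.3]
```

```bash
for i in 1 2; do python3 -m creep '[{"dx":0,"dy":0,"dz":-0.6,"ax":0,"ay":0,"az":0,"fingers":255},{"dx":0,"dy":0,"dz":0,"ax":0,"ay":0,"az":0,"fingers":255},{"dx":0,"dy":0,"dz":0,"ax":0,"ay":0,"az":0,"fingers":255}]' | grep -E "tcp|ft"; done
```

```text
tcp_pos: [0.5508, 0.1957, 0.0879]
ft_force: [-3.0, -1.4, 3.0]
tcp_pos: [0.551, 0.1957, 0.0878]
ft_force: [-5.6, -2.4, 6.9]
```

```bash
python3 -m creep '[{"dx":-0.5,"dy":0,"dz":0.6,"ax":0,"ay":0,"az":0,"fingers":255},{"dx":0,"dy":0,"dz":0,"ax":0,"ay":0,"az":0,"fingers":195},{"dx":0,"dy":0,"dz":0,"ax":0,"ay":0,"az":0,"fingers":180},{"dx":0,"dy":0,"dz":0,"ax":0,"ay":0,"az":0,"fingers":120},{"dx":0,"dy":0,"dz":0,"ax":0,"ay":0,"az":0,"fingers":60},{"dx":0,"dy":0,"dz":0,"ax":0,"ay":0,"az":0,"fingers":0},{"dx":0,"dy":0,"dz":0,"ax":0,"ay":0,"az":0,"fingers":0}]'
python3 -m creep '[{"dx":-5,"dy":0,"dz":6,"ax":0,"ay":0,"az":0,"fingers":0},{"dx":-10,"dy":0,"dz":10,"ax":0,"ay":0,"az":0,"fingers":0},{"dx":-12,"dy":0,"dz":12,"ax":0,"ay":0,"az":0,"fingers":0},{"dx":-14,"dy":0,"dz":14,"ax":0,"ay":0,"az":0,"fingers":0},{"dx":-20,"dy":0,"dz":16,"ax":0,"ay":0,"az":0,"fingers":0},{"dx":-20,"dy":0,"dz":16,"ax":0,"ay":0,"az":0,"fingers":0},{"dx":-25,"dy":0,"dz":16,"ax":0,"ay":0,"az":0,"fingers":0},{"dx":-25,"dy":0,"dz":10,"ax":0,"ay":0,"az":0,"fingers":0},{"dx":0,"dy":0,"dz":0,"ax":0,"ay":0,"az":0,"fingers":0},{"dx":0,"dy":0,"dz":0,"ax":0,"ay":0,"az":0,"fingers":0}]'
python3 - <<'E'
from h import *
for n,lo in(("scene",0),("top",0),("wrist",0)):
    im=imaging.capture(n);c=cal(n); save(im,n+"_end.png")
    print(n,[([round(x) for x in d['extent']],round(d['confidence'],2)) for d in finder.find_in(n,"carafe_center")],[([round(x) for x in d['extent']],round(d['confidence'],2)) for d in finder.find_in(n,"dripper_center")])
c=cal("wrist")
b=[proj(c,[.6165+.052*np.cos(a),.1937+.052*np.sin(a),.05]) for a in np.linspace(0,6.28,60)]; b=np.array(b); print("expected belly cols",b[:,0].min(),b[:,0].max(), "handle px",proj(c,[.5365,.1937,.1]),"coaster cols",proj(c,[.6165,.1937+.056,.03]),proj(c,[.6165,.1937-.056,.03]))
h=proj(c,[.5365,.1937,.1]); v=int(h[1])
for w in(v-15,v,v+15): print(w,[int(im[w,u].sum()) for u in range(int(h[0])-90,int(h[0])+91,5)])
E
```

```text
t: 26.85
tcp_pos: [0.5499, 0.1958, 0.0873]
eef_rot: [-3.127, 0.7, -3.141]
ft_force: [-0.4, 0.2, -0.6]
gripper_width: 0.849
gripper_force: 0.0
t: 27.68
tcp_pos: [0.4181, 0.1962, 0.1885]
eef_rot: [-3.129, 0.701, -3.14]
ft_force: [-0.4, 0.8, 0.5]
gripper_width: 1.004
gripper_force: 0.0
scene [([397, 214, 45, 46], 0.92), ([158, 159, 42, 51], 0.63), ([243, 149, 51, 49], 0.6)] [([401, 163, 62, 53], 0.86)]
top [([216, 152, 35, 49], 0.96), ([437, 259, 46, 48], 0.79), ([331, 266, 52, 39], 0.76)] [([183, 130, 56, 46], 0.56)]
wrist [([277, 187, 82, 116], 0.59)] [([274, 309, 93, 30], 0.69)]
expected belly cols 280.35172563622905 355.9976412676453 handle px (np.float64(317.0952172019071), np.float64(220.50363853931114)) coaster cols (np.float64(357.7657400641404), np.float64(205.56864382093985)) (np.float64(278.9608305203881), np.float64(205.17277032159885))
205 [308, 315, 316, 302, 308, 305, 302, 536, 541, 537, 531, 214, 475, 493, 492, 493, 501, 499, 115, 119, 363, 498, 499, 501, 493, 462, 334, 558, 551, 549, 541, 308, 312, 311, 314, 310, 306]
220 [283, 280, 286, 278, 280, 287, 288, 289, 284, 286, 353, 413, 300, 315, 523, 527, 511, 500, 119, 112, 368, 509, 526, 511, 370, 366, 498, 454, 297, 289, 302, 307, 298, 306, 305, 302, 289]
235 [175, 188, 192, 325, 233, 299, 325, 330, 327, 332, 325, 330, 332, 334, 365, 372, 380, 368, 118, 112, 248, 378, 370, 354, 344, 328, 326, 328, 326, 326, 326, 320, 324, 329, 323, 325, 323]
```

Run:
```python
from h import *
imaging.capture("scene")
for q in("grinder_center","canister_center","cup_center","scoop"): print(q,[([round(x) for x in d['extent']],round(d['confidence'],2)) for d in finder.find_in("scene",q)][:2])
print(bot.observe()['dq'].round(3)); print(bot.close_job())
```

```text
grinder_center [([268, 221, 27, 57], 0.78)]
canister_center [([195, 242, 33, 55], 0.69)]
cup_center [([237, 268, 31, 44], 0.87)]
scoop [([323, 175, 15, 32], 0.5)]
[ 0.002 -0.002 -0.001 -0.001 -0.001 -0.   ]
the job is handed in; nothing more can be done
None
```

The job is handed in at about 28 s. The turntable was pushed round by its rim until the carafe was at the front, within about 3° of straight. The carafe was then lifted by its handle and set down on the coaster, centred to within about 2 mm sideways, and released. The dripper, grinder, canister, cup and scoop were all still detected where expected.

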